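# Tug the transport case's lid, free its catch if caught, and hold the lid open

### The job

Before touching the slide catch, take the specimen case's lid by its bar handle and tug it up gently to find out whether it is caught; if it is, let the lid down, push the unmarked slide catch on the lid over to its other end, and take the handle again. Then raise the lid to about 50 degrees and finish while holding it still there by the handle, so that the tubes can be taken out. Leave the other things on the table where they are.

Things in the scene. Friction and masses are not known exactly. Their poses are not given: they have to be found in the camera images.
- case: grey specimen transport case fixed to the table, 240 mm deep (x) by 320 mm wide (y), 120 mm high without its lid. Origin: centre of its underside; x points to the hinge side, away from the robot at yaw 0, z up.
- lid (a joint): angle of the flat white lid (240 x 320 mm, 10 mm thick, underside on the case rim at 120 mm): 0 shut, grows as the front edge rises, stop at 1.5 rad. About 0.6 kg; falls shut if let go. A free lid lifts at the handle with about 4 N; a caught one lifts only 0.02 rad (4 mm at the handle), then stops hard: a 10 N pull shows it.
- lid_hinge (a point): middle of the hinge line, on the case's far rim: 120 mm along case x and 120 mm up from the case's origin. The hinge line runs along case y.
- handle: round steel grip bar on the lid, 12 mm thick, 76 mm long along case y, between two upright posts; it turns freely about its own length, so a gripper holding it may stay pointing down while the lid swings. Origin: middle of the bar. With the lid shut it lies, in the case's frame, at x -85 mm, y -55 mm, z 168 mm (38 mm above the lid; 205 mm before and 48 mm above the hinge line).
- slide (a joint): slide catch on the lid (m): 0 at its end nearer the handle, 0.03 at its outer end, along case +y. Starts at 0 to 0.005, stays where put, moves with 2 to 3 N, only to be moved with the lid shut. Unmarked: it may catch at 0 and be free at 0.03, or the reverse; only a tug shows which. Each end's effect reaches to mid-travel: move it all the way (24 mm or more) to change over.
- slide_knob (a point): centre of the top of the slide's upright steel knob: a post 18 mm (case x) by 14 mm (case y), standing 32 mm above the lid's top face. With the lid shut and the slide at 0 it lies, in the case's frame, at x -85 mm, y 70 mm, z 162 mm.
- spray: bystander, leave alone: white spray bottle with green trigger, 72 mm across, 197 mm tall. Origin: centre of its underside.
- tube_rack: bystander, leave alone: orange tube rack with capped tubes, 80 x 160 mm, 88 mm tall. Origin: centre of its underside.
- reagent: bystander, leave alone: bottle, 60 mm across, 130 mm tall. Origin: centre of its underside.
- sample_jar: bystander, leave alone: small jar, 52 mm across, 60 mm tall. Origin: centre of its underside.
- marker: bystander, leave alone: white marker pen with black cap, 110 mm long, 13 mm thick. Origin: centre of its underside.
- tip_box: bystander, leave alone: grey pipette-tip box with clear lid, 85 x 120 mm, 63 mm tall. Origin: centre of its underside.

How it is judged:
By the outcome, as a careful person would: the job done as asked, in the order asked, and still so for the second after the job is handed in, while the arm keeps its last pose, push and grip.
It also fails if it takes over 64 s, if anything falls off the work surface, if the arm or the gripper's body presses on something with over 40 N, if the wrist force passes 120 N, or if a joint passes its speed limit or range.

### The arm

A 6-joint arm with a two-finger parallel gripper is mounted at the origin on the work surface. World frame = base frame: x ahead of the robot, y to its left, z up, the work surface at z = 0. Lengths are in m, angles in rad, forces in N, time in s.
With the tool pointing down it reaches from about 0.35 to 0.775 m from the base axis. Payload 5.5 kg.
Tool frame: the origin (TCP) lies at the very end of the fingers, on their centre line; the grasp point (between the pads) lies 19 mm behind it; z points along the fingers, y is the line along which they close (so a half turn about z gives the same grasp; the last joint's range is limited). The gripper opens to 85 mm and grips with 20 to 120 N. Pads are 22 mm wide; open, the fingers measure 114 mm over their backs; the gripper's body (76 mm by 85 mm) begins 54 mm behind the grasp point. The pads swing forward as they close: fully open they stand 13 mm farther back than shut.
Start: joints at [0.963, 0.313, 0.046, 1.304, 0, 1.431], TCP at [0.259, 0.513, 0.192] pointing down, gripper open.
Joint ranges: [-2.76, 2.76], [-0.86, 1.69], [-1.03, 1.26], [-2.2, 2.34], [-1.47, 1.5], [-3.14, 3.14]. Speed limits (rad/s): [2.57, 2.57, 3.14, 3.14, 3.14, 3.14].

### API

Orientations are given as a unit quaternion [w, x, y, z].
In Python, from workcell import get_state, read_camera, calibration, hand_in gives the robot as it stands.
- The arm moves only by the tool drive_tool, never from a script. Its argument "deltas" is a list that holds one entry, the list of rows, each a list of 7 numbers: the closure in counts, from 0 (fully open) to 255 (shut), then the shift along the tool's x, y, z in m, then the turn, a rotation vector about the tool's x, y, z in degrees. A call has 1 to 12 rows; each row is the pose to reach, as a shift and turn from the pose commanded when the call began, along the tool's axes at that moment; what a row does not reach only later rows make up. A row lasts 1/8 s, in which the tool goes at most 62.5 mm and 10.7 degrees, less where a joint would pass 70% of its speed; a pose out of reach is approached as far as the arm can. A call with a gripper value outside its range is refused whole. The fingers move at their own pace and stop on an object; "newtons" is the grip in N (left out, the last holds). Time passes only in rows, so rows that repeat a pose let the fingers close. It gives the time, the measured TCP pose, the force, the opening and the grip force at its end, in the units of the state.
- get_state(): the state, without advancing time (a new reading comes with each control period).
- read_camera(name): name is "scene" or "top" or "wrist"; returns (picture, depth): 384x512x3 uint8, red, green, blue; 384x512 float32, m along the optical axis (not along the pixel's ray), 0 where there is no reading.
- calibration(name): a dict with "mtx" (3x3 intrinsics, pixels), "k1" (the pictures are not rectified: a ray, as slopes to the right and down, at radius r is drawn at 1 + k1 r^2 times it, then the intrinsics apply), "world_from_camera" (4x4, takes a point from camera to world coordinates). Camera axes: x right, y up, looking along -z (the intrinsics and any distortion apply to the point x, -y, -z); pixel columns grow to the right and rows downward; lengths in m; the calibration is good to about 2 mm. A picture is of the moment at which its call begins: read the wrist's pose just before it. calibration takes no time and is no camera call; for the wrist camera it gives the pose at the moment of the call.
- hand_in(): hands the job in; it is judged then, once.
The state is a dict: "clock": time; "joint_pos": joint angles; "qvel": joint speeds; "tau": joint torques, N m; "tcp_pos": TCP position; "orientation": TCP orientation; "wrist_force": force on the tool from outside, world axes, zero at the start; "ft_torque": the same for the moment, N m; "finger_gap": finger opening in m; "grip_force": force on a finger pad.
Only numpy, scipy, OpenCV 4.12 (cv2) and the standard library are available. Lean on these libraries where they do the work, as an engineer would, in place of code of your own. Each camera call takes 0.05 s, during which the arm holds its last target. There are 200 camera calls.

## Working session

There is one attempt and no reset: what is moved stays moved. The work goes in short steps, Python scripts to look and compute and a tool call to move; the robot and the scene stay as the last step left them, time stands still between calls to the robot, and variables do not carry over. Pictures are saved under pics/ and viewed, at most 10 in all, crops included, and the job is handed in when it is done.

Besides the shell and the picture viewer there is one more tool, called after ">>>" by a JSON object that holds its "api" and its "payload". drive_tool: Moves the arm, as the interface text tells. Its arguments: {"type":"object","properties":{"deltas":{"type":"array","items":{"type":"array","items":{"type":"array","items":{"type":"number"}}}},"newtons":{"type":"number"}},"required":["deltas"]}

```bash
mkdir -p pics; ls
python3 - <<'E'
from workcell import *
import cv2,numpy as np
s=get_state();print({k:np.round(v,4).tolist() for k,v in s.items()})
for n in("top","scene"):
    p,d=read_camera(n);np.savez(f"pics/{n}0.npz",p=p,d=d)
    cv2.imwrite(f"pics/{n}0.png",p[:,:,::-1])
    c=calibration(n);print(n,c["mtx"],c["k1"],np.round(c["world_from_camera"],3))
E
```

```text
pics
{'clock': 0.0, 'joint_pos': [0.9634, 0.314, 0.045, 1.3036, -0.0, 1.4312], 'qvel': [0.0001, 0.0008, 0.0006, 0.0019, -0.0005, 0.0013], 'tau': [-0.0003, -48.0626, 29.8535, 0.0194, -0.0002, -0.0], 'tcp_pos': [0.259, 0.5127, 0.1915], 'orientation': [-0.0003, 0.2318, 0.9728, -0.0009], 'wrist_force': [-0.164, 0.0673, 0.1112], 'ft_torque': [-0.0028, -0.017, -0.0497], 'grip_force': 0.0, 'finger_gap': 0.0851}
top [[408.09309692   0.         254.49346643]
 [  0.         408.09309692 189.52159666]
 [  0.           0.           1.        ]] -0.09247301708004516 [[-0.012  0.986 -0.169  0.361]
 [-1.    -0.007  0.029  0.06 ]
 [ 0.028  0.17   0.985  1.091]
 [ 0.     0.     0.     1.   ]]
scene [[431.16264371   0.         256.53064084]
 [  0.         431.16264371 194.30089825]
 [  0.           0.           1.        ]] -0.09719395142376613 [[ 0.809  0.507 -0.298  0.16 ]
 [-0.588  0.69  -0.423 -0.486]
 [-0.009  0.517  0.856  1.226]
 [ 0.     0.     0.     1.   ]]
```

View pics/top0.png

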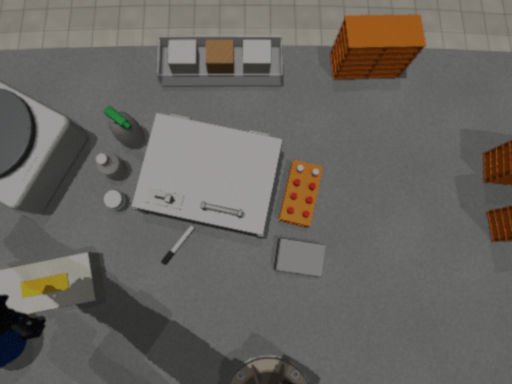

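View pics/scene0.png

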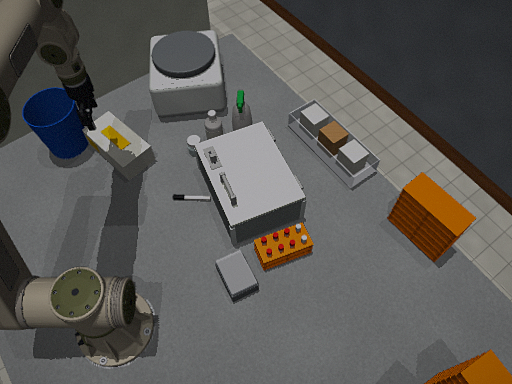

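The top view shows the lid with its corners near (172,115), (281,137), (265,235) and (134,211). The handle bar runs from (203,206) to (243,213) and the knob is at about (168,199). The scene view agrees with this. The marker lies in front of the case, the rack to its right, and the spray and reagent to its left.

```bash
cat > h.py <<'E'
from workcell import *
import cv2,numpy as np
def rays(n,uv,c=None):
    c=c or calibration(n);K=c["mtx"]
    uv=np.asarray(uv,float).reshape(-1,2)
    q=(uv-K[[0,1],2])/K[[0,1],[0,1]]
    x=q.copy()
    for _ in range(8): x=q/(1+c["k1"]*(x**2).sum(1,keepdims=True))
    d=np.c_[x[:,0],-x[:,1],-np.ones(len(x))]
    return c["world_from_camera"],d
def plane(n,uv,z,c=None):
    T,d=rays(n,uv,c);w=d@T[:3,:3].T;o=T[:3,3]
    return o+w*((z-o[2])/w[:,2])[:,None]
def cloud(n,depth,c=None):
    v,u=np.mgrid[:384,:512];T,d=rays(n,np.c_[u.ravel(),v.ravel()],c)
    P=(d*depth.reshape(-1,1))@T[:3,:3].T+T[:3,3]
    P[depth.ravel()==0]=np.nan
    return P.reshape(384,512,3)
E
python3 - <<'E'
from h import *
for n,roi in(("top",(100,260,120,300)),("scene",(110,250,190,310))):
    f=np.load(f"pics/{n}0.npz");P=cloud(n,f["d"]);m=np.zeros((384,512),bool)
    a,b,c,d=roi;m[a:b,c:d]=1
    lid=(m&(abs(P[...,2]-.13)<.012)).astype(np.uint8)
    k,l,st,_=cv2.connectedComponentsWithStats(lid);lid=l==1+np.argmax(st[1:,4])
    Q=P[lid];print(n,"lid z",np.median(Q[:,2]))
    # contour cast on the lid's top plane
    v,u=np.nonzero(lid);W=plane(n,np.c_[u,v],.13)
    r=cv2.minAreaRect((W[:,:2]*1000).astype(np.float32));print(r)
    R=plane(n,np.c_[u,v],.13)[:,:2]
    hi=m&(P[...,2]>.148)&(P[...,2]<.185)
    hi&=cv2.dilate(cv2.morphologyEx(lid.astype(np.uint8),cv2.MORPH_CLOSE,np.ones((25,25))),np.ones((9,9)))>0
    k,l,st,ce=cv2.connectedComponentsWithStats(hi.astype(np.uint8))
    for i in range(1,k):
        if st[i,4]>8:
            q=P[l==i];print(st[i,4],ce[i],np.round(q.min(0),3),np.round(q.max(0),3),np.round(np.median(q,0),3),cv2.minAreaRect((q[:,:2]*1000).astype(np.float32)))
E
```

```text
top lid z 0.1292008946893689
((573.6414794921875, 142.8560028076172), (318.9801330566406, 248.7804412841797), 77.4349594116211)
54 [167.14814815 197.92592593] [0.494 0.226 0.151] [0.512 0.241 0.165] [0.502 0.234 0.16 ] ((503.31304931640625, 234.40806579589844), (14.3329496383667, 17.92487335205078), 79.889892578125)
245 [220.90612245 208.75918367] [0.458 0.061 0.151] [0.493 0.156 0.178] [0.475 0.109 0.172] ((475.7400817871094, 108.72146606445312), (96.1225357055664, 16.15237045288086), 77.50846862792969)
scene lid z 0.1311859158953732
((572.7583618164062, 141.25759887695312), (327.88116455078125, 249.33116149902344), 77.34151458740234)
36 [212.22222222 155.75      ] [0.493 0.225 0.148] [0.513 0.244 0.167] [0.501 0.232 0.162] ((503.5011291503906, 234.15948486328125), (18.898391723632812, 18.36809539794922), 74.94819641113281)
156 [227.88461538 187.29487179] [0.458 0.061 0.149] [0.494 0.155 0.179] [0.474 0.1   0.173] ((475.4214782714844, 108.37847900390625), (97.17438507080078, 16.268272399902344), 77.38065338134766)
```

>>> {"api": "drive_tool", "payload": {"deltas": [[[0,0,0,-0.06,0,0,0],[0,-0.042,-0.029,-0.06,0,0,8],[0,-0.084,-0.058,-0.06,0,0,17],[0,-0.126,-0.088,-0.06,0,0,26],[0,-0.168,-0.117,-0.06,0,0,35],[0,-0.21,-0.146,-0.06,0,0,44],[0,-0.252,-0.176,-0.06,0,0,53],[0,-0.294,-0.205,-0.06,0,0,62],[0,-0.335,-0.234,-0.06,0,0,70],[0,-0.376,-0.264,-0.06,0,0,75.8],[0,-0.376,-0.264,-0.06,0,0,75.8],[0,-0.376,-0.264,-0.06,0,0,75.8]]]}}

```text
clock: 1.6
tcp_pos: [0.4754, 0.1081, 0.252]
orientation: [-0.001, 0.781, 0.625, -0.0]
wrist_force: [-0.1, 0.6, 0.1]
finger_gap: 0.0855
grip_force: 0.0
```

Run:
```python
from h import *
from scipy.spatial.transform import Rotation as R
s=get_state();c=calibration("wrist");p,d=read_camera("wrist");cv2.imwrite("pics/w1.png",p[:,:,::-1])
q=np.array(s["orientation"]);Rm=R.from_quat(q[[1,2,3,0]]).as_matrix()
print(s["clock"],np.round(s["tcp_pos"],4),np.round(Rm,3),np.round(s["wrist_force"],2))
P=cloud("wrist",d,c)
hi=(P[...,2]>.148)&(P[...,2]<.185)
k,l,st,ce=cv2.connectedComponentsWithStats(hi.astype(np.uint8))
for i in range(1,k):
    if st[i,4]>60:
        g=P[l==i];print(st[i],ce[i],np.round(g.min(0),3),np.round(g.max(0),3),cv2.minAreaRect((g[:,:2]*1000).astype(np.float32)))
```

```text
1.6 [0.4754 0.1081 0.252 ] [[ 0.218  0.976 -0.001]
 [ 0.976 -0.218  0.   ]
 [ 0.    -0.001 -1.   ]] [-0.09  0.61  0.1 ]
[244  34  21  21 419] [253.82338902  43.8353222 ] [0.494 0.224 0.149] [0.514 0.241 0.164] ((504.18316650390625, 232.56451416015625), (14.449722290039062, 17.895883560180664), 77.2101058959961)
[ 246  135   17   98 1304] [253.82592025 182.8243865 ] [0.459 0.061 0.148] [0.494 0.156 0.178] ((476.2858581542969, 108.31995391845703), (95.00923156738281, 15.289716720581055), 77.52855682373047)
```

View pics/w1.png

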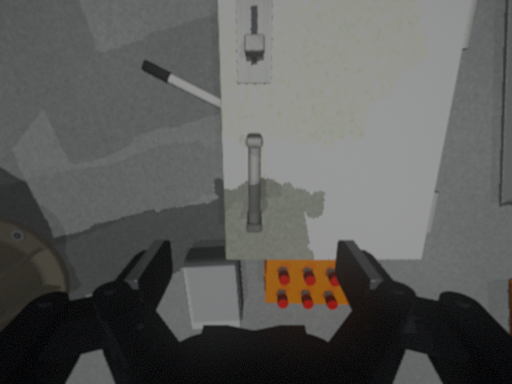

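The bar runs straight up the image at column 254, rows 135–230, centred between the fingers. The knob is at (254,43). Next I lower onto the bar and close.

>>> {"api": "drive_tool", "payload": {"deltas": [[[0,0,0.001,0.03,0,0,0],[0,0,0.001,0.06,0,0,0],[0,0,0.001,0.085,0,0,0],[0,0,0.001,0.103,0,0,0],[0,0,0.001,0.103,0,0,0],[255,0,0.001,0.103,0,0,0],[255,0,0.001,0.103,0,0,0],[255,0,0.001,0.103,0,0,0],[255,0,0.001,0.103,0,0,0],[255,0,0.001,0.103,0,0,0],[255,0,0.001,0.103,0,0,0],[255,0,0.001,0.103,0,0,0]]], "newtons": 50}}

```text
clock: 3.15
tcp_pos: [0.4768, 0.1078, 0.1494]
orientation: [-0.0, 0.78, 0.625, -0.0]
wrist_force: [-1.0, -0.4, 0.7]
finger_gap: 0.0
grip_force: 0.0
```

The fingers closed on nothing, so I'll look before going on.

Run:
```python
from h import *
p,d=read_camera("wrist");q,e=read_camera("scene")
q=cv2.resize(q[110:250,150:310],None,fx=2.74,fy=2.74,interpolation=cv2.INTER_CUBIC)[:384]
cv2.imwrite("pics/w2.png",np.hstack([cv2.resize(p,(400,384)),q[:,:400]])[:,:,::-1])
print(get_state())
P=cloud("wrist",d,calibration("wrist"))
hi=(P[...,2]>.148)&(P[...,2]<.19)
k,l,st,ce=cv2.connectedComponentsWithStats(hi.astype(np.uint8))
for i in range(1,k):
    if st[i,4]>60:
        g=P[l==i];print(st[i],np.round(np.median(g,0),3),np.round(g.min(0),3),np.round(g.max(0),3))
```

```text
{'clock': 3.25, 'joint_pos': array([ 5.79643804e-02,  1.65749072e-01, -2.52804805e-01,  1.15229794e+00,
        5.75858391e-05,  1.84880020e+00]), 'qvel': array([ 7.06429202e-04,  1.98338824e-03, -9.14980795e-04,  4.14939674e-04,
        4.85740415e-05,  1.10989744e-04]), 'tau': array([-6.05307519e-03, -3.86728692e+01,  2.89409548e+01,  1.61462674e-03,
        1.36515175e-05,  2.18514444e-06]), 'tcp_pos': array([0.47682472, 0.10782399, 0.14935745]), 'orientation': array([-3.95391436e-05,  7.80470423e-01,  6.25192704e-01, -5.95313334e-06]), 'wrist_force': array([0.58612158, 0.61207082, 0.4479291 ]), 'ft_torque': array([-0.02531935, -0.02704807, -0.00071288]), 'grip_force': 0.0, 'finger_gap': 7.065063197036642e-05}
[235   0  34  22 674] [0.503 0.228 0.161] [0.494 0.225 0.148] [0.513 0.234 0.165]
[ 238  149   28   81 1729] [0.482 0.137 0.173] [0.471 0.106 0.149] [0.494 0.156 0.178]
```

View pics/w2.png

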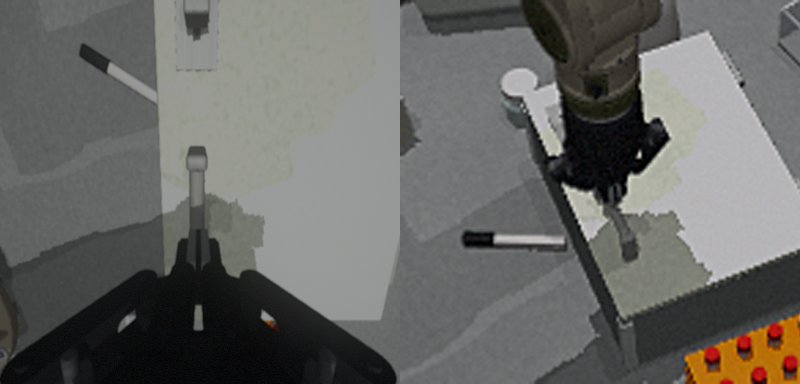

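The fingers appear to straddle the bar at about (197,260) in the left half, but the gap reads 0. I'll zoom in on the fingertips.

Run:
```python
from h import *
p,d=read_camera("wrist");q,e=read_camera("scene")
a=cv2.resize(p[170:340,180:330],None,fx=2.6,fy=2.6,interpolation=cv2.INTER_CUBIC)
b=cv2.resize(q[160:220,200:252],None,fx=7.4,fy=7.4,interpolation=cv2.INTER_CUBIC)[:442]
b=cv2.convertScaleAbs(b,alpha=1.8); a=cv2.convertScaleAbs(a,alpha=1.6)
cv2.imwrite("pics/w3.png",np.hstack([a,b[:a.shape[0]]])[:,:,::-1]) if b.shape[0]>=a.shape[0] else print(a.shape,b.shape)
P=cloud("wrist",d,calibration("wrist"))
for v in range(200,330,10):print(v,[(u,np.round(P[v,u],3).tolist()) for u in (230,253,276)])
```

```text
200 [(230, [0.461, 0.118, 0.13]), (253, [0.481, 0.128, 0.174]), (276, [0.495, 0.11, 0.13])]
210 [(230, [0.459, 0.11, 0.13]), (253, [0.48, 0.122, 0.175]), (276, [0.494, 0.102, 0.129])]
220 [(230, [0.457, 0.102, 0.131]), (253, [0.479, 0.115, 0.173]), (276, [0.492, 0.095, 0.131])]
230 [(230, [0.455, 0.093, 0.129]), (253, [0.479, 0.118, 0.194]), (276, [0.49, 0.085, 0.129])]
240 [(230, [0.467, 0.117, 0.198]), (253, [0.479, 0.118, 0.205]), (276, [0.49, 0.112, 0.198])]
250 [(230, [0.467, 0.116, 0.208]), (253, [0.479, 0.118, 0.215]), (276, [0.489, 0.111, 0.207])]
260 [(230, [0.468, 0.116, 0.217]), (253, [0.479, 0.118, 0.224]), (276, [0.489, 0.112, 0.218])]
270 [(230, [0.471, 0.122, 0.235]), (253, [0.478, 0.115, 0.226]), (276, [0.488, 0.118, 0.235])]
280 [(230, [0.471, 0.12, 0.239]), (253, [0.477, 0.109, 0.226]), (276, [0.488, 0.117, 0.24])]
290 [(230, [0.472, 0.121, 0.246]), (253, [0.476, 0.104, 0.226]), (276, [0.487, 0.118, 0.247])]
300 [(230, [0.474, 0.126, 0.259]), (253, [0.475, 0.099, 0.226]), (276, [0.487, 0.122, 0.258])]
310 [(230, [0.474, 0.125, 0.263]), (253, [0.456, 0.017, 0.13]), (276, [0.487, 0.123, 0.264])]
320 [(230, [0.475, 0.126, 0.268]), (253, [0.454, 0.006, 0.129]), (276, [0.487, 0.122, 0.267])]
```

View pics/w3.png

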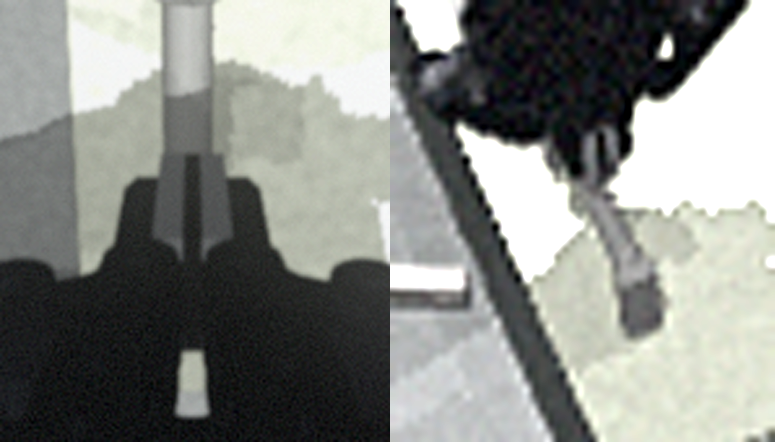

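The fingertips have closed above the bar: the pads' lower edge reads about z=0.19 in the wrist depth, while the TCP reports 0.149. I'll cross-check against the scene camera.

Run:
```python
from h import *
for n in("scene","top"):
    p,d=read_camera(n);P=cloud(n,d)
    near=np.hypot(P[...,0]-.477,P[...,1]-.108)<.035
    g=near&(P[...,2]>.14)&(P[...,2]<.30)
    v,u=np.nonzero(g);o=np.argsort(P[g][:,2])
    Z=P[g][:,2];print(n,np.histogram(Z,np.arange(.14,.31,.01)))
    if n=="scene":
        for vv in range(174,194,2):print(vv,[np.round(P[vv,uu],3).tolist() for uu in(224,227,230)],p[vv,[224,227,230]].mean(1).round())
c=calibration("wrist");T=c["world_from_camera"];print(np.round(T,3))
```

```text
scene (array([ 0,  0,  5, 43,  0,  9, 24, 17, 14, 43, 76, 29, 31, 32, 38, 27]), array([0.14, 0.15, 0.16, 0.17, 0.18, 0.19, 0.2 , 0.21, 0.22, 0.23, 0.24,
       0.25, 0.26, 0.27, 0.28, 0.29, 0.3 ]))
174 [[0.462, 0.094, 0.261], [0.478, 0.108, 0.23], [0.48, 0.094, 0.245]] [9. 6. 5.]
176 [[0.464, 0.099, 0.244], [0.475, 0.103, 0.229], [0.478, 0.092, 0.24]] [ 0.  8. 14.]
178 [[0.464, 0.102, 0.23], [0.472, 0.099, 0.226], [0.481, 0.097, 0.221]] [11. 60. 55.]
180 [[0.465, 0.105, 0.215], [0.472, 0.099, 0.216], [0.48, 0.098, 0.21]] [ 2. 70. 65.]
182 [[0.465, 0.106, 0.204], [0.471, 0.099, 0.207], [0.479, 0.097, 0.202]] [ 4. 67. 46.]
184 [[0.482, 0.142, 0.131], [0.469, 0.098, 0.2], [0.497, 0.131, 0.132]] [ 73.  60. 159.]
186 [[0.479, 0.137, 0.13], [0.473, 0.106, 0.175], [0.494, 0.127, 0.128]] [83. 69. 89.]
188 [[0.475, 0.131, 0.129], [0.471, 0.103, 0.17], [0.476, 0.096, 0.174]] [106.  68.  60.]
190 [[0.471, 0.124, 0.132], [0.477, 0.118, 0.133], [0.473, 0.091, 0.173]] [174.  99.  82.]
192 [[0.467, 0.119, 0.13], [0.474, 0.114, 0.131], [0.469, 0.085, 0.173]] [104. 117.  80.]
top (array([0, 0, 0, 0, 0, 0, 0, 0, 0, 0, 0, 0, 0, 0, 0, 0]), array([0.14, 0.15, 0.16, 0.17, 0.18, 0.19, 0.2 , 0.21, 0.22, 0.23, 0.24,
       0.25, 0.26, 0.27, 0.28, 0.29, 0.3 ]))
[[ 0.976  0.21   0.062  0.493]
 [-0.219  0.934  0.281  0.179]
 [ 0.001 -0.288  0.958  0.331]
 [ 0.     0.     0.     1.   ]]
```

Both cameras put the closed fingertips at about z=0.194, so the true tip stands about 44 mm higher than the reported TCP. Position in x and y agrees. I'll open, go 43 mm lower and close again. That should leave about 20 mm of clearance to the lid.

>>> {"api": "drive_tool", "payload": {"deltas": [[[0,0,0,0,0,0,0],[0,0,0,0,0,0,0],[0,0,0,0,0,0,0],[0,0,0,0,0,0,0],[0,0,0,0,0,0,0],[0,0,0,0.015,0,0,0],[0,0,0,0.03,0,0,0],[0,0,0,0.043,0,0,0],[0,0,0,0.043,0,0,0]]]}}

```text
clock: 4.58
tcp_pos: [0.4754, 0.1078, 0.1047]
orientation: [-0.001, 0.78, 0.625, -0.001]
wrist_force: [-0.3, 0.6, 0.3]
finger_gap: 0.0853
grip_force: 0.0
```

>>> {"api": "drive_tool", "payload": {"deltas": [[[255,0,0,0,0,0,0],[255,0,0,0,0,0,0],[255,0,0,0,0,0,0],[255,0,0,0,0,0,0],[255,0,0,0,0,0,0],[255,0,0,0,0,0,0],[255,0,0,0,0,0,0],[255,0,0,0,0,0,0]]], "newtons": 50}}

```text
clock: 5.58
tcp_pos: [0.4757, 0.1082, 0.1066]
orientation: [-0.001, 0.78, 0.625, -0.0]
wrist_force: [-5.1, 2.0, 6.0]
finger_gap: 0.0104
grip_force: 48.8
```

The bar is held, so now a gentle tug in small steps.

>>> {"api": "drive_tool", "payload": {"deltas": [[[255,0,0,-0.001,0,0,0],[255,0,0,-0.002,0,0,0],[255,0,0,-0.003,0,0,0],[255,0,0,-0.004,0,0,0],[255,0,0,-0.005,0,0,0],[255,0,0,-0.005,0,0,0]]]}}

```text
clock: 6.32
tcp_pos: [0.4769, 0.1079, 0.1115]
orientation: [0.0, 0.78, 0.625, 0.0]
wrist_force: [-3.0, 2.9, -2.0]
finger_gap: 0.0104
grip_force: 48.6
```

>>> {"api": "drive_tool", "payload": {"deltas": [[[255,0,0,-0.001,0,0,0],[255,0,0,-0.002,0,0,0],[255,0,0,-0.002,0,0,0]]]}}

```text
clock: 6.7
tcp_pos: [0.4775, 0.1077, 0.1137]
orientation: [0.0, 0.78, 0.625, 0.0]
wrist_force: [0.3, 2.4, -3.5]
finger_gap: 0.0102
grip_force: 48.6
```

>>> {"api": "drive_tool", "payload": {"deltas": [[[255,0,0,-0.001,0,0,0],[255,0,0,-0.002,0,0,0],[255,0,0,-0.003,0,0,0],[255,0,0,-0.004,0,0,0],[255,0,0,-0.004,0,0,0]]]}}

```text
clock: 7.32
tcp_pos: [0.4787, 0.1075, 0.118]
orientation: [0.001, 0.781, 0.625, 0.001]
wrist_force: [6.2, -0.9, -5.1]
finger_gap: 0.0105
grip_force: 48.6
```

Run:
```python
from h import *
c=calibration("wrist");p,d=read_camera("wrist");P=cloud("wrist",d,c)
s=get_state();print(s["tcp_pos"],s["wrist_force"])
# lid tilt: fit of lid points, in case x about the hinge line
ex=np.array([.976,-.218]);X=(P[...,:2]-[.6757,.0638])@ex;Y=(P[...,:2]-[.6757,.0638])@[.218,.976]
m=(X>-.235)&(X<-.03)&(Y>.02)&(Y<.15)&(abs(P[...,2]-.135)<.015)
print(m.sum(),np.polyfit(X[m],P[m][:,2],1),[np.round(np.median(P[m&(abs(X-x)<.01)][:,2]),4) for x in(-.22,-.15,-.05)])
k=(abs(Y-.06)<.4)&(P[...,2]>.15)&(P[...,2]<.19)&(np.hypot(P[...,0]-.503,P[...,1]-.233)<.03);print("knob",np.median(P[k],0))
```

```text
[0.47878211 0.1075052  0.11800619] [ 6.54997133 -0.59105049 -5.79823741]
62182 [-0.0571635  0.1299666] [np.float64(0.1424), np.float64(0.1384), np.float64(0.1332)]
knob [0.49943242 0.22664612 0.15015615]
```

The lid tilts 0.057 rad, well past 0.02, at only about 5 N, so it is free. The catch stays untouched and I raise the lid along its arc.

>>> {"api": "drive_tool", "payload": {"deltas": [[[255,0,0.003,0,0,0,0],[255,0,0.005,-0.007,0,0,0],[255,0,0.008,-0.015,0,0,0],[255,0,0.0114,-0.024,0,0,0],[255,0,0.0155,-0.032,0,0,0],[255,0,0.0194,-0.04,0,0,0],[255,0,0.024,-0.048,0,0,0],[255,0,0.0288,-0.056,0,0,0],[255,0,0.0288,-0.056,0,0,0],[255,0,0.0288,-0.056,0,0,0]]], "newtons": 60}}

```text
clock: 8.62
tcp_pos: [0.504, 0.1018, 0.1743]
orientation: [-0.001, 0.78, 0.625, -0.0]
wrist_force: [-5.2, 3.8, 0.1]
finger_gap: 0.0101
grip_force: 59.1
```

>>> {"api": "drive_tool", "payload": {"deltas": [[[255,0,0.005,-0.0075,0,0,0],[255,0,0.0107,-0.015,0,0,0],[255,0,0.0166,-0.022,0,0,0],[255,0,0.0227,-0.029,0,0,0],[255,0,0.029,-0.0355,0,0,0],[255,0,0.0358,-0.0417,0,0,0],[255,0,0.043,-0.0478,0,0,0],[255,0,0.05,-0.0534,0,0,0],[255,0,0.0576,-0.0588,0,0,0],[255,0,0.0652,-0.0637,0,0,0],[255,0,0.073,-0.0684,0,0,0],[255,0,0.0812,-0.0727,0,0,0]]]}}

```text
clock: 10.12
tcp_pos: [0.5848, 0.0838, 0.2474]
orientation: [0.0, 0.78, 0.625, 0.001]
wrist_force: [-3.6, 2.1, 4.4]
finger_gap: 0.01
grip_force: 59.4
```

>>> {"api": "drive_tool", "payload": {"deltas": [[[255,0,0,0,0,0,0],[255,0,0,0,0,0,0],[255,0,0,0,0,0,0],[255,0,0,0,0,0,0],[255,0,0,0,0,0,0],[255,0,0,0,0,0,0]]]}}

```text
clock: 10.88
tcp_pos: [0.5848, 0.0838, 0.2474]
orientation: [0.001, 0.78, 0.625, 0.001]
wrist_force: [-4.2, 2.0, 4.9]
finger_gap: 0.0101
grip_force: 59.8
```

Run:
```python
from h import *
p,d=read_camera("scene");P=cloud("scene",d)
q,_=read_camera("top")
cv2.imwrite("pics/f.png",np.hstack([cv2.resize(p,(400,300)),cv2.resize(q,(400,300))])[:,:,::-1])
r=P[...,:2]-[.6757,.0638];X=r@[.976,-.218];Y=r@[.218,.976]
for n in("scene","wrist"):
    if n=="wrist":
        c=calibration(n);_,d=read_camera(n);P=cloud(n,d,c);r=P[...,:2]-[.6757,.0638];X=r@[.976,-.218];Y=r@[.218,.976]
    m=(abs(Y)<.15)&(X>-.14)&(X<.0)&(P[...,2]>.14)&(abs(P[...,2]-.13+1.19*X)<.03)
    if m.sum()>50:
        f=np.polyfit(X[m],P[m][:,2],1);print(n,m.sum(),f,np.degrees(np.arctan(-f[0])))
s=get_state();print(s["clock"],s["tcp_pos"],s["wrist_force"],s["grip_force"],s["finger_gap"])
```

```text
scene 1621 [-1.22195174  0.13623075] 50.70437788735227
wrist 47373 [-1.21583514  0.13644193] 50.563389198151285
11.025 [0.58479164 0.08385913 0.24732788] [-4.80772764  2.16161564  5.44285316] 59.820998311042786 0.010248420655395878
```

View pics/f.png

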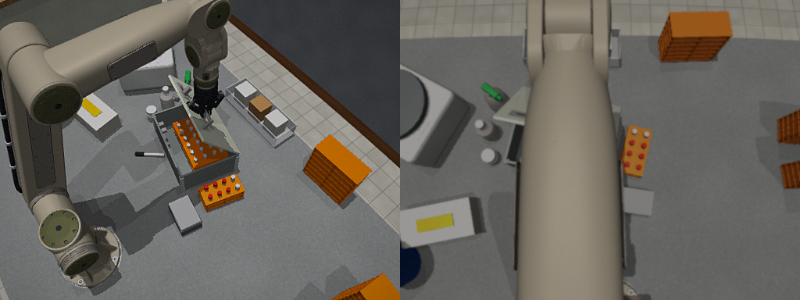

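The lid stands at about 50.6° by both cameras, held by the handle (gripper near (207,100) in the left half). The tubes inside are exposed and the bystanders are where they were.

```bash
python3 -c "from workcell import hand_in;print(hand_in())"
```

```text
the job is handed in; nothing more can be done
None
```

I tugged the lid by its handle and found it free, so I left the slide catch untouched, raised the lid to about 50.6° and handed in while holding it still there; my first grasp closed on nothing because the real fingertips sit about 44 mm above the reported TCP, so I corrected the height and gripped again.

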